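# Pry the till up onto its spring prop

### The job

Raise the heavy till so that it can be cleaned under: take the flat pry bar from the rubber mat, lay it across the fulcrum block and push its thin end in under the till's overhanging lip until it just butts against the steel box there, and lever the lip gently up until the spring prop beside it snaps in underneath. Let the till down slowly onto the prop, then draw the bar out and lay it flat back on the mat. Lift only with the bar, no higher than the prop needs, do not ram the box, and leave the other things on the counter alone.

Things in the scene. Friction and masses are not known exactly. Their poses are not given: they have to be found in the camera images.
- stand: fixed hinge bracket and prop post of the till. Origin on the counter straight below the middle of the till's lip edge; x is level and points in under the till, square to the lip edge; y runs along the edge. A grey post (34 mm wide, 109 mm high, x = -25 to -95 mm) at y = -90 mm carries the spring prop.
- riser: fixed dark steel box under the till, 200 x 200 mm, 95 mm high, axes as the stand's; its front wall is at x = +30 mm of its own origin, which lies within 4 mm of the stand's: so the lip overhangs the wall by 26 to 34 mm. The wall is rigid.
- till: black till, about 8 kg, 240 mm along y, 250 mm along x, with a receipt printer on top, 315 mm above the counter in all. It sits on a steel plate 10 mm thick whose near edge is the lip. Hinged along its far lower edge, 250 mm in from the lip edge and 97 mm above the counter: its origin is there, x pointing away from the lip.
- lip (a point): middle of the lower edge of the till's lip, a steel plate 10 mm thick sticking out 15 mm beyond the black till box above it; 97 mm above the counter when the till is down. Bar and fulcrum may be used anywhere along the edge that is clear of the prop.
- hinge (a joint): tilt of the till about its far edge, rad: 0 = down; the lip rises 2.5 mm per 0.01 rad. The prop starts in at about 0.041 (lip 10 mm up) and is fully in by 0.046; more than 0.07 (about 17 mm) is too high. Lifting at the lip takes about 40 N and, once nothing supports it, the till falls.
- shoe (a joint): spring prop: travel in m of a steel block (40 x 22 x 20 mm, top 107 mm above the counter, small black knob on it) which a spring of about 5 N pushes toward the till along the stand's +x. About 0 while it is blocked by the lip plate's edge; 0.018 when it has snapped fully in under the lip. More than 10 mm in is secure.
- shoe_nose (a point): upper edge of the spring prop's nose, the end that slips under the lip
- fulcrum: loose wooden block, 44 (x) x 70 (y) mm, 0.9 kg, with a steel round bar of 20 mm diameter let into its top along y: its crest is 86 mm above the counter, over the block's middle. Origin at the centre of its underside. It stands ready in front of the lip, its crest about parallel to the lip edge and 33 to 48 mm out from it.
- bar: flat steel pry bar, 320 long (x) x 24 (y) x 10 mm thick (z), 0.6 kg. Origin mid-underside; x points to the thin end, whose last 40 mm taper from above to 4 mm at the tip, x = +160 mm. Black handle end at x = -160 mm. Centre of mass x = -5 mm. Over the fulcrum with its tip near the riser it stays by itself, tip up against the lip; 5 to 20 N down on the handle's end lifts the till.
- bar_tip (a point): middle of the lower edge of the bar's thin end
- mat: fixed black rubber mat, 300 (x) x 90 (y) x 4 mm, on which the bar lies lengthwise. Origin at the centre of its underside.
- pen_cup: steel pen cup with pens, 80 mm across, 95 mm high (pens to 150 mm); origin under its centre; leave alone
- pump_bottle: clear pump bottle, 76 mm across, 184 mm high; origin under its centre; leave alone
- paper_roll: receipt paper roll standing on end, 76 mm across, 58 mm high; origin under its centre; leave alone
- pin_pad: black card keypad, 130 x 75 x 31 mm; origin under its centre; leave alone
Mind the look-alikes: they are no part of the job. There is more than one size of the fulcrum; the job needs the middle-sized.

How it is judged (in metres and radians):
On the way, in this order (a step that is already met when the one before it is completed fails the run):
1. the bar's thin end is in under the till's lip and touches the riser (contact force between bar and riser above 0.5 N and x of bar_tip in the frame of stand above 0.02 m and z of bar_tip in the frame of stand below 0.098 m and value of joint shoe below 0.008 m), for 0.05 s.
2. the till's lip is levered up by the bar until the spring prop is in under it (value of joint shoe above 0.01 m and contact force between bar and till above 1.5 N and contact force between bar and fulcrum above 3 N), for 0.1 s.
At the end, for the whole second after the job is handed in: the spring prop is in under the lip by more than 10 mm and the till rests on it (tilt 0.03 to 0.052 rad, still); the bar lies flat and still on the mat, its middle within 100 mm lengthwise and 50 mm crosswise of the mat's middle, tilted less than 0.1 rad (value of joint shoe above 0.01 m and value of joint hinge between 0.03 and 0.052 rad and velocity of joint hinge below 0.03 rad/s and x of bar in the frame of mat between -0.1 and 0.1 m and y of bar in the frame of mat between -0.05 and 0.05 m and height (world z) of bar below 0.022 m and (angle between bar's own z axis and vertical below 0.1 rad or angle between bar's own z axis and vertical above 3.04 rad) and linear speed of bar below 0.02 m/s and contact force between bar and till below 0.5 N); the robot touches nothing.
It fails at once if the till was tipped too high (more than 0.07 rad) (value of joint hinge above 0.07 rad).
It fails at once if the till was dropped (falling faster than 0.4 rad/s, 100 mm/s at the lip) (velocity of joint hinge below -0.4 rad/s).
It fails at once if the bar was forced against the till (more than 110 N) or rammed into the riser (more than 35 N) (contact force between bar and till above 110 N or contact force between bar and riser above 35 N).
It fails at once if the till was pushed or lifted with the robot itself (more than 8 N) (contact force between any of the fingers, the arm and till above 8 N).
It fails at once if the pen cup, pump bottle, paper roll or keypad was moved more than 30 mm (distance of any of pen_cup, pump_bottle, paper_roll, pin_pad from where it was at the start of the episode above 0.03 m).
It also fails if it takes over 72 s, if anything falls off the work surface, if the arm or the gripper's body presses on something with over 40 N, if the wrist force passes 120 N, or if a joint passes its speed limit or range.

### The arm

A 6-joint arm with a two-finger parallel gripper is mounted at the origin on the work surface. World frame = base frame: x ahead of the robot, y to its left, z up, the work surface at z = 0. Lengths are in mm, angles in degrees, forces in N, time in s.
With the tool pointing down it reaches from about 225 to 875 mm from the base axis. Payload 3.4 kg.
Tool frame: the origin (TCP) lies between the finger pads; the fingertips stand tcp_to_tips ahead of it and the grasp point (between the pads) lies 8 mm behind it (tcp_to_tips is the distance from the TCP to the fingertips, in mm); z points along the fingers, y is the line along which they close (so a half turn about z gives the same grasp; the last joint's range is limited). The gripper opens to 85 mm and grips with 20 to 120 N. Pads are 22 mm wide; open, the fingers measure 114 mm over their backs; the gripper's body (76 mm by 85 mm) begins 54 mm behind the grasp point. The pads swing forward as they close: fully open they stand 13 mm farther back than shut.
Start: joints at [65.718, 15.808, 86.224, -0, 77.962, -6.933], TCP at [171.478, 548.869, 242.328] pointing down, gripper open.
Joint ranges: [-165.64, 165.64], [-43.16, 119.46], [12.63, 154.43], [-67.54, 247.53], [6.08, 155.33], [-154.97, 154.97]. Speed limits (degrees/s): [147.25, 147.25, 180, 180, 180, 180].

### API

Orientations are given as [roll, pitch, yaw] about the fixed x, y, z axes, in that order (R = Rz(yaw) Ry(pitch) Rx(roll)).
In Python, from cell import * gives the robot as it stands.
- The arm moves only by the shell command python3 -m creep 'ROWS' [OPENING] [FORCE]. ROWS is JSON, a list of rows, each an object with "travel": the shift along the world's x, y, z normalised to -1 to 1, where 1 is 0.15 m, a list of three; "dr": the turn, a rotation vector about the world's x, y, z normalised to -1 to 1, where 1 is pi rad, a list of three. A call has 1 to 10 rows; each row is the pose to reach, as a shift and turn from the pose commanded when the call began, turning the shorter way round; what a row does not reach only later rows make up. A row lasts 1/12 s, in which the tool goes at most 41.7 mm and 7.16 degrees, less where a joint would pass 70% of its speed; a pose out of reach is approached as far as the arm can. A call with a number of a shift or a turn outside -1 to 1 is refused whole. A call with a gripper value outside its range is refused whole. OPENING is the opening, from 0 (shut) to 1 (fully open), set as the call begins (- or left out, the last holds). The fingers move at their own pace and stop on an object; FORCE is the grip in N (left out, the last holds). Time passes only in rows, so rows that repeat a pose let the fingers close. It gives the time, the measured TCP pose, the force, the opening and the grip force at its end, in the units of the state.
- sense(): the state, without advancing time (a new reading comes with each control period).
- camera(name): name is "side" or "top" or "wrist"; returns a dict with "pixels" (384x512x3 uint8, blue, green, red), "intrinsics" (3x3 intrinsics, pixels), "xyz" and "rotation" of the camera in the world. Camera axes: x right, y down, z forward; pixel columns grow to the right and rows downward; lengths in mm; the calibration is good to about 2 mm. A picture is of the moment at which its call begins. There is no depth.
- finish_job(): hands the job in; it is judged then, once.
The state is a dict: "time_s": time; "qpos": joint angles; "joint_velocities": joint speeds; "joint_efforts": joint torques, N m; "tcp_pos": TCP position; "ee_rot": TCP orientation; "contact_force": force on the tool from outside, world axes, zero at the start; "ft_torque": the same for the moment, N m; "width": finger opening in mm; "gripper_force": force on a finger pad.
Only numpy, scipy, OpenCV 4.12 (cv2) and the standard library are available. Lean on these libraries where they do the work, as an engineer would, in place of code of your own. Each camera call takes 0.05 s, during which the arm holds its last target. There are 200 camera calls.

## Working session

There is one attempt and no reset: what is moved stays moved. The work goes in short steps, Python scripts to look and compute and a shell command to move; the robot and the scene stay as the last step left them, time stands still between calls to the robot, and variables do not carry over. Pictures are saved under pics/ and viewed, at most 10 in all, crops included, and the job is handed in when it is done.

```bash
mkdir -p pics; ls; python3 - <<'E'
from cell import *
import cv2,pickle
s=sense();print(s)
d={}
for n in("top","side","wrist"):
    c=camera(n);d[n]=c;cv2.imwrite(f"pics/{n}0.png",c["pixels"]);print(n,c["intrinsics"],c["xyz"],c["rotation"])
pickle.dump(d,open("c0.pkl","wb"))
cv2.imwrite("pics/a.png",cv2.resize(d["top"]["pixels"],(800,600),interpolation=cv2.INTER_CUBIC))
cv2.imwrite("pics/b.png",cv2.resize(d["side"]["pixels"],(800,600),interpolation=cv2.INTER_CUBIC))
E
```

```text
pics
{'time_s': 0.0, 'qpos': array([ 6.57200245e+01,  1.58464116e+01,  8.62955055e+01, -7.83110789e-04,
        7.79622817e+01, -6.93351633e+00]), 'joint_velocities': array([-0.02913135,  0.02990994, -0.00580537, -0.07766194,  0.04451115,
        0.04527097]), 'joint_efforts': array([ 2.32467894e-03, -4.16780162e+01, -2.45810598e+01,  3.13236551e-04,
        1.06414862e-02,  8.73011061e-06]), 'tcp_pos': array([171.2390333 , 548.37064614, 241.44976117]), 'ee_rot': array([-1.79896471e+02, -1.18186187e-02,  1.62653694e+02]), 'contact_force': array([ 0.20798757, -0.47930817, -0.86928286]), 'ft_torque': array([-0.03669748,  0.00527243,  0.04408114]), 'gripper_force': 0.0, 'width': 85.47429031444912}
top [[383.95095543   0.         254.81858857]
 [  0.         383.95095543 196.61498672]
 [  0.           0.           1.        ]] [ 292.53869605  -73.02273517 1307.71162372] [-169.57615749    0.5993839   -89.14907714]
side [[356.61074197   0.         245.32174939]
 [  0.         356.61074197 194.755348  ]
 [  0.           0.           1.        ]] [ 238.34945751 -859.58148077 1001.67962997] [-136.62527814   -1.14105085  -18.28315921]
wrist [[303.65612162   0.         254.3246352 ]
 [  0.         303.65612162 185.56278234]
 [  0.           0.           1.        ]] [103.82386468 569.53140634 371.8225219 ] [1.63998176e+02 1.31956699e-01 7.26279329e+01]
```

View pics/a.png

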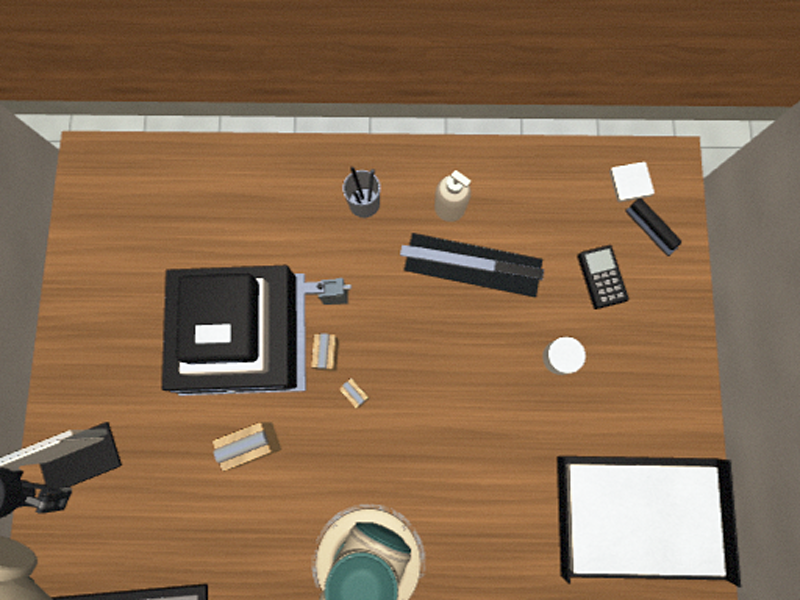

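View pics/b.png

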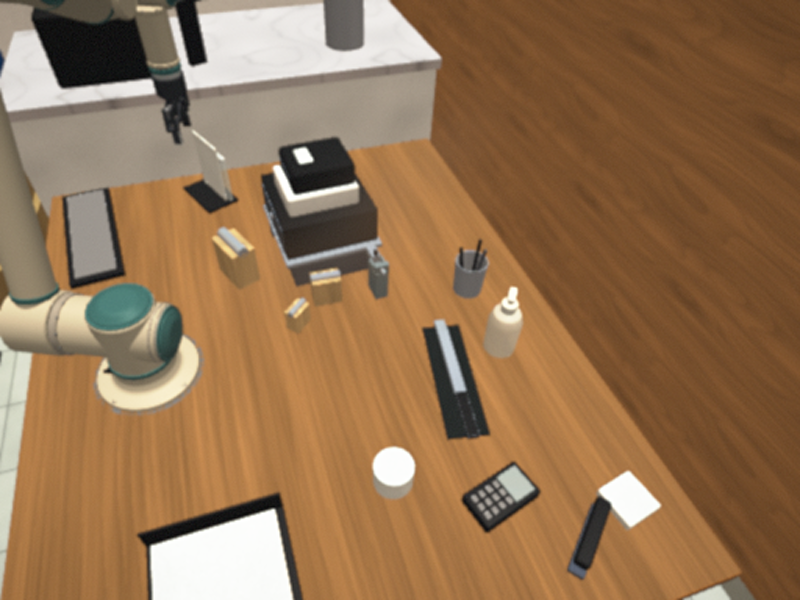

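The top view shows the till on the left, with its lip edge at about u=304. The middle fulcrum is at (323,352) and the prop at (333,290). The bar on the mat runs from its tip at (402,252) to its handle at (543,272). The large decoy is at (245,446) and the small one at (354,393). Next I'll zoom in for sub-pixel picks.

```bash
cat > h.py <<'E'
import numpy as np,cv2,pickle
from scipy.spatial.transform import Rotation as R
def rot(c): 
    r=np.array(c["rotation"]); return r if r.shape==(3,3) else R.from_euler("xyz",r,degrees=True).as_matrix()
def bp(c,u,v,z):
    d=rot(c)@np.linalg.inv(c["intrinsics"])@np.array([u,v,1.]);p=np.array(c["xyz"]);return p+d*(z-p[2])/d[2]
def pj(c,P):
    q=c["intrinsics"]@(rot(c).T@(np.array(P,float)-c["xyz"]));return q[:2]/q[2]
E
python3 - <<'E'
from h import *
d=pickle.load(open("c0.pkl","rb"));c=d["top"]
im=c["pixels"][145:265,190:350];cv2.imwrite("pics/c.png",cv2.resize(im,(800,600),interpolation=cv2.INTER_CUBIC))
k=1.5625
for n,u,v,z in [("lipfar",304,274,107),("lipnear",304,390,107),("tip",402,252,8),("handle",543,272,14),("mat1",413,234,4),("mat2",542,258,4),("mat3",537,296,4),("mat4",404,271,4),("fu",323,352,86),("base",368,575,0)]:
    print(n,bp(c,u/k,v/k,z).round(1))
E
```

```text
lipfar [580.3 137.8 107. ]
lipnear [343.5 127.5 107. ]
tip [657.3 -62.6   8. ]
handle [ 613.6 -375.    14. ]
mat1 [700.8 -86.9   4. ]
mat2 [ 648.3 -376.     4. ]
mat3 [ 561.3 -362.6    4. ]
mat4 [614.6 -67.7   4. ]
fu [422.   95.4  86. ]
base [-25.8  -2.3   0. ]
```

View pics/c.png

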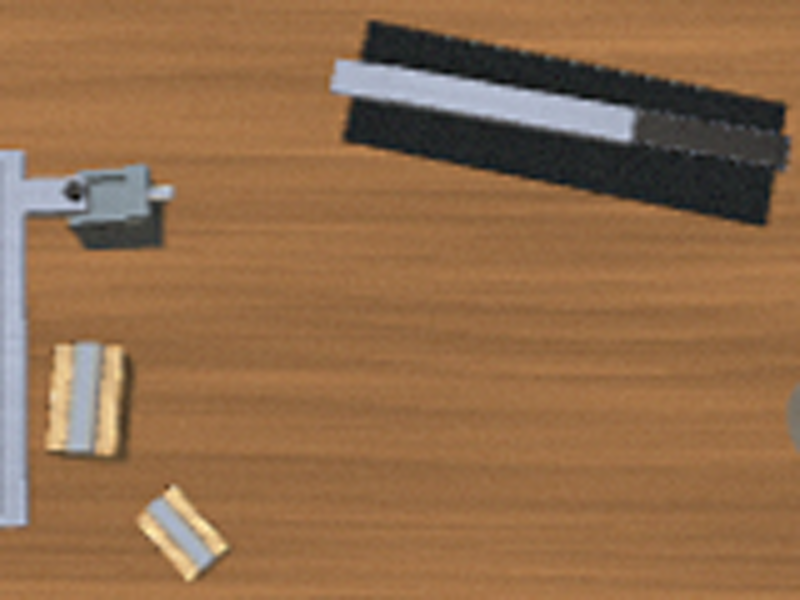

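The zoomed crop shows the lip edge from (24,152) to (27,524) and the fulcrum's steel from (89,343) to (80,453). The bar's tip corners are (336,60) and (331,92), and its handle end is at (784,152).

```bash
python3 - <<'E'
from h import *
d=pickle.load(open("c0.pkl","rb"));c=d["top"]
f=lambda x,y,z:bp(c,190+(x+.5)/5-.5,145+(y+.5)/5-.5,z)
a=f(24,152,107);b=f(27,524,107);e=(a-b)/np.linalg.norm(a-b)
print("lip",a.round(1),b.round(1),np.linalg.norm(a-b),"mid",((a+b)/2).round(1),"stand yaw",np.degrees(np.arctan2(*( -e[:2])))*0+np.degrees(np.arctan2(e[0],-e[1])))
p=f(89,343,86);q=f(80,453,86);print("ful",((p+q)/2).round(1),np.linalg.norm(p-q),"dir",np.degrees(np.arctan2((p-q)[0],-(p-q)[1])))
t=(f(336,60,8)+f(331,92,8))/2;h=f(784,152,14)
print("bar tip",t.round(1),"handle",h.round(1),np.linalg.norm((t-h)[:2]),"yaw",np.degrees(np.arctan2((t-h)[1],(t-h)[0])),"mid",((t+h)/2).round(1))
m=[f(*x,4) for x in[(369,20),(786,103),(766,226),(344,140)]];print("mat",np.mean(m,0).round(1),np.linalg.norm(m[0]-m[1]),np.linalg.norm(m[1]-m[2]),np.degrees(np.arctan2(*((m[0]-m[1])[1::-1]))))
nb=f(632,122,14);print("junction",nb.round(1))
# side check
s=d["side"]
for n,P in[("tip",t),("handle",h),("ful",(p+q)/2),("lipA",a),("lipB",b)]: print(n,(pj(s,P)*1.5625).round(1))
E
```

```text
lip [581.4 138.3 107. ] [344.1 126.2 107. ] 237.639223289426 mid [462.8 132.2 107. ] stand yaw 92.93444576633206
ful [425.6  96.3  86. ] 70.71246851483762 dir 87.48310415491886
bar tip [662.7 -59.1   8. ] handle [ 610.3 -371.1   14. ] 316.31057429695 yaw 80.4726591718798 mid [ 636.5 -215.1   11. ]
mat [ 632.7 -221.5    4. ] 297.6946642073749 89.44893009002061 78.95449716226045
junction [ 630.4 -266.6   14. ]
tip [438.3 318.9]
handle [473.  433.2]
ful [324.4 272.7]
lipA [381.2 242.5]
lipB [287.1 264.8]
```

```bash
python3 -c "
import cell;print([ (n,getattr(cell,n)) for n in dir(cell) if not n.startswith('_') and isinstance(getattr(cell,n),(int,float))]);print(cell.sense()['time_s'])"
r='python3 -m creep'
$r '[{"travel":[0,0,0.7]},{"travel":[0,0,0.7]},{"travel":[0,0,0.7]},{"travel":[0,0,0.7]}]' 1 60
```

```text
[('tcp_to_tips', 11.0)]
0.15schema error: expected keys travel, dr
```

```bash
python3 -m creep '[{"travel":[0,0,1],"dr":[0,0,0]},{"travel":[0,0,1],"dr":[0,0,0]},{"travel":[0,0,1],"dr":[0,0,0]},{"travel":[0,0,1],"dr":[0,0,0]},{"travel":[0,0,1],"dr":[0,0,0]}]' 1 60
python3 -m creep '[{"travel":[0,0,0.4],"dr":[0,0,0]},{"travel":[0,0,0.4],"dr":[0,0,0]},{"travel":[0.5,-0.9,0.4],"dr":[0,0,-0.076]},{"travel":[0.5,-0.9,0.4],"dr":[0,0,-0.076]},{"travel":[0.5,-0.9,0.4],"dr":[0,0,-0.076]},{"travel":[0.5,-0.9,0.4],"dr":[0,0,-0.076]},{"travel":[0.5,-0.9,0.4],"dr":[0,0,-0.076]}]'
```

```text
time_s: 0.57
tcp_pos: [172.3, 550.8, 399.0]
ee_rot: [179.3, 0.1, 162.7]
contact_force: [0.3, -0.4, 0.3]
width: 85.5
gripper_force: 0.0
time_s: 1.15
tcp_pos: [248.2, 409.4, 452.2]
ee_rot: [-179.9, 0.2, 148.7]
contact_force: [-0.1, -0.5, 0.4]
width: 85.1
gripper_force: 0.0
```

```bash
python3 -m creep '[{"travel":[0.5,-0.9,0],"dr":[0,0,-0.076]},{"travel":[0.5,-0.9,0],"dr":[0,0,-0.076]},{"travel":[0.5,-0.9,0],"dr":[0,0,-0.076]},{"travel":[0.5,-0.9,0],"dr":[0,0,-0.076]}]'
python3 -m creep '[{"travel":[0.5,-0.9,0],"dr":[0,0,-0.076]},{"travel":[0.5,-0.9,0],"dr":[0,0,-0.076]},{"travel":[0.5,-0.9,0],"dr":[0,0,-0.076]},{"travel":[0.5,-0.9,0],"dr":[0,0,-0.076]}]'
python3 -m creep '[{"travel":[0.5,-0.9,0],"dr":[0,0,-0.076]},{"travel":[0.5,-0.9,0],"dr":[0,0,-0.076]},{"travel":[0.5,-0.9,0],"dr":[0,0,-0.076]},{"travel":[0.5,-0.9,0],"dr":[0,0,-0.076]}]'
python3 -m creep '[{"travel":[0.5,-0.9,0],"dr":[0,0,-0.076]},{"travel":[0.5,-0.9,0],"dr":[0,0,-0.076]},{"travel":[0.5,-0.9,0],"dr":[0,0,-0.076]},{"travel":[0.5,-0.9,0],"dr":[0,0,-0.076]},{"travel":[0.5,-0.9,0],"dr":[0,0,-0.076]},{"travel":[0.5,-0.9,0],"dr":[0,0,-0.076]}]'
```

```text
time_s: 1.48
tcp_pos: [322.0, 276.8, 451.5]
ee_rot: [-179.9, 0.0, 135.2]
contact_force: [0.4, 0.4, -1.4]
width: 85.5
gripper_force: 0.0
time_s: 1.82
tcp_pos: [397.5, 141.5, 451.4]
ee_rot: [-179.9, 0.0, 121.5]
contact_force: [-0.3, 1.2, 0.5]
width: 85.4
gripper_force: 0.0
time_s: 2.15
tcp_pos: [472.9, 6.2, 451.0]
ee_rot: [-179.9, 0.0, 107.8]
contact_force: [0.6, 1.1, 0.4]
width: 85.2
gripper_force: 0.0
time_s: 2.65
tcp_pos: [547.3, -127.1, 450.0]
ee_rot: [-179.8, -0.1, 94.1]
contact_force: [-1.2, 0.9, -0.6]
width: 85.3
gripper_force: 0.0
```

```bash
python3 -m creep '[{"travel":[0.53,-0.92,0],"dr":[0,0,-0.076]},{"travel":[0.53,-0.92,0],"dr":[0,0,-0.076]},{"travel":[0.53,-0.92,0],"dr":[0,0,-0.076]},{"travel":[0.53,-0.92,-1],"dr":[0,0,-0.076]},{"travel":[0.53,-0.92,-1],"dr":[0,0,-0.076]},{"travel":[0.53,-0.92,-1],"dr":[0,0,-0.076]},{"travel":[0.53,-0.92,-1],"dr":[0,0,-0.076]},{"travel":[0.53,-0.92,-1],"dr":[0,0,-0.076]},{"travel":[0.53,-0.92,-1],"dr":[0,0,-0.076]}]'
python3 -m creep '[{"travel":[0,0,-1],"dr":[0,0,0]},{"travel":[0,0,-1],"dr":[0,0,0]},{"travel":[0,0,-1],"dr":[0,0,0]},{"travel":[0,0,-1],"dr":[0,0,0]},{"travel":[0,0,-1],"dr":[0,0,0]},{"travel":[0,0,-1],"dr":[0,0,0]}]'
python3 - <<'E'
from h import *
from cell import *
c=camera("wrist");s=sense();pickle.dump(c,open("c1.pkl","wb"));cv2.imwrite("pics/d.png",c["pixels"])
print(s["tcp_pos"],s["ee_rot"],s["qpos"].round(1))
ub=np.array([.1655,.9862,0])
for n,P in[("tip",[662.7,-59.1,8]),("hand",[610.3,-371.1,14]),("junc",[630.4,-266.6,14]),("tcp",s["tcp_pos"])]:print(n,pj(c,P).round(0))
E
```

```text
time_s: 3.4
tcp_pos: [625.4, -262.2, 301.2]
ee_rot: [-179.8, -0.1, 80.6]
contact_force: [0.5, 0.1, 0.5]
width: 85.5
gripper_force: 0.0
time_s: 3.9
tcp_pos: [627.1, -263.6, 154.6]
ee_rot: [179.9, 0.0, 80.6]
contact_force: [-0.7, -0.4, 0.2]
width: 85.6
gripper_force: 0.0
[ 628.15727678 -264.35851008  156.28644521] [1.79660984e+02 1.02194571e-01 8.06182149e+01] [-28.7  27.7  79.9   0.   72.1 -19.3]
tip [257. -93.]
hand [256. 280.]
junc [259. 180.]
tcp [258. 254.]
```

View pics/d.png

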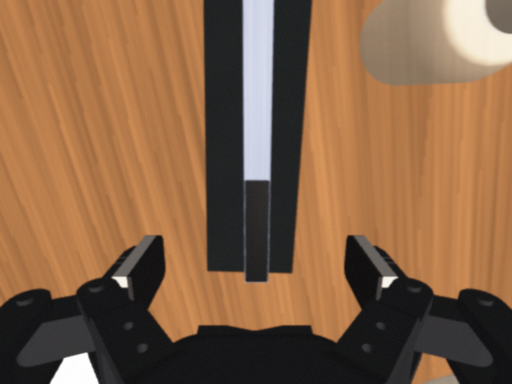

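The projections match the picture: junction at (259,180), handle end at (256,280), and the bar centred between the fingers. Descending to grip.

```bash
python3 -m creep '[{"travel":[0,0,-0.25],"dr":[0,0,0]},{"travel":[0,0,-0.5],"dr":[0,0,0]},{"travel":[0,0,-0.7],"dr":[0,0,0]},{"travel":[0,0,-0.8],"dr":[0,0,0]},{"travel":[0,0,-0.9],"dr":[0,0,0]},{"travel":[0,0,-0.94],"dr":[0,0,0]},{"travel":[0,0,-0.955],"dr":[0,0,0]},{"travel":[0,0,-0.955],"dr":[0,0,0]}]'
python3 -m creep '[{"travel":[0,0,0],"dr":[0,0,0]},{"travel":[0,0,0],"dr":[0,0,0]},{"travel":[0,0,0],"dr":[0,0,0]},{"travel":[0,0,0],"dr":[0,0,0]},{"travel":[0,0,0],"dr":[0,0,0]},{"travel":[0,0,0],"dr":[0,0,0]},{"travel":[0,0,0],"dr":[0,0,0]},{"travel":[0,0,0],"dr":[0,0,0]}]' 0 80
```

```text
time_s: 4.62
tcp_pos: [627.8, -264.9, 11.4]
ee_rot: [179.8, 0.1, 80.6]
contact_force: [-1.1, -0.5, -0.0]
width: 85.6
gripper_force: 0.0
time_s: 5.28
tcp_pos: [628.1, -265.6, 15.3]
ee_rot: [179.6, 0.2, 80.6]
contact_force: [-3.4, 1.0, 23.0]
width: 21.7
gripper_force: 85.8
```

```bash
python3 -m creep '[{"travel":[0,0,0.1],"dr":[0,0,0]},{"travel":[0,0,0.2],"dr":[0,0,0]},{"travel":[0,0,0.35],"dr":[0,0,0]},{"travel":[0,0,0.5],"dr":[0,0,0]},{"travel":[0,0,0.65],"dr":[0,0,0]},{"travel":[0,0,0.8],"dr":[0,0,0]},{"travel":[0,0,0.92],"dr":[0,0,0]},{"travel":[0,0,1],"dr":[0,0,0]},{"travel":[0,0,1],"dr":[0,0,0]}]'
python3 -m creep '[{"travel":[-0.07,0.06,0.1],"dr":[0,0,0.004]},{"travel":[-0.15,0.13,0.2],"dr":[0,0,0.008]},{"travel":[-0.25,0.21,0.3],"dr":[0,0,0.013]},{"travel":[-0.35,0.3,0.3],"dr":[0,0,0.019]},{"travel":[-0.45,0.38,0.3],"dr":[0,0,0.024]},{"travel":[-0.55,0.46,0.3],"dr":[0,0,0.03]},{"travel":[-0.64,0.54,0.3],"dr":[0,0,0.034]}]'
python3 -m creep '[{"travel":[-0.1,0.08,0],"dr":[0,0,0.005]},{"travel":[-0.2,0.17,0],"dr":[0,0,0.01]},{"travel":[-0.3,0.25,0],"dr":[0,0,0.016]},{"travel":[-0.4,0.34,0],"dr":[0,0,0.021]},{"travel":[-0.5,0.42,0],"dr":[0,0,0.026]},{"travel":[-0.58,0.49,0],"dr":[0,0,0.03]},{"travel":[-0.64,0.54,0],"dr":[0,0,0.034]},{"travel":[-0.64,0.54,0],"dr":[0,0,0.034]},{"travel":[-0.64,0.54,0],"dr":[0,0,0.034]}]'
python3 - <<'E'
from h import *
from cell import *
d={n:camera(n) for n in("top","side")};pickle.dump(d,open("c2.pkl","wb"));s=sense();print(s)
a=cv2.resize(d["top"]["pixels"][150:260,170:310],None,fx=4,fy=4,interpolation=2)
b=cv2.resize(d["side"]["pixels"][120:240,170:310],None,fx=4,fy=4,interpolation=2)
cv2.imwrite("pics/e.png",cv2.resize(np.vstack([a,b]),(365,600)) if 0 else np.hstack([cv2.resize(a,(400,314)),cv2.resize(b,(400,343))[:314]]))
E
```

```text
time_s: 6.03
tcp_pos: [627.1, -264.8, 161.8]
ee_rot: [179.7, 0.1, 80.6]
contact_force: [0.1, -0.2, -4.9]
width: 21.4
gripper_force: 79.5
time_s: 6.62
tcp_pos: [527.8, -182.1, 202.2]
ee_rot: [-179.8, -0.1, 86.7]
contact_force: [0.3, 0.7, -5.8]
width: 21.4
gripper_force: 79.5
time_s: 7.37
tcp_pos: [433.8, -102.1, 203.6]
ee_rot: [180.0, 0.0, 92.8]
contact_force: [0.4, -0.1, -5.7]
width: 21.1
gripper_force: 79.6
{'time_s': 7.4667, 'qpos': array([-2.22163815e+01,  6.23656806e+00,  1.04448015e+02, -1.75625875e-02,
        6.92268286e+01, -2.50079237e+01]), 'joint_velocities': array([-0.18285601,  0.34104549, -0.48672162,  0.02903698,  0.30670706,
       -0.06597787]), 'joint_efforts': array([ 2.13038502e-01, -3.26327562e+01, -2.45595700e+01,  2.44312165e-01,
        2.09334819e-01, -3.41890409e-03]), 'tcp_pos': array([ 434.9950038 , -102.80747895,  204.02494896]), 'ee_rot': array([1.79926663e+02, 5.23400149e-02, 9.27977249e+01]), 'contact_force': array([ 0.51478535,  1.10111403, -7.0742031 ]), 'ft_torque': array([-0.2811739 , -0.0013446 ,  0.01324293]), 'gripper_force': 79.54782843589783, 'width': 21.602390935578843}
```

View pics/e.png

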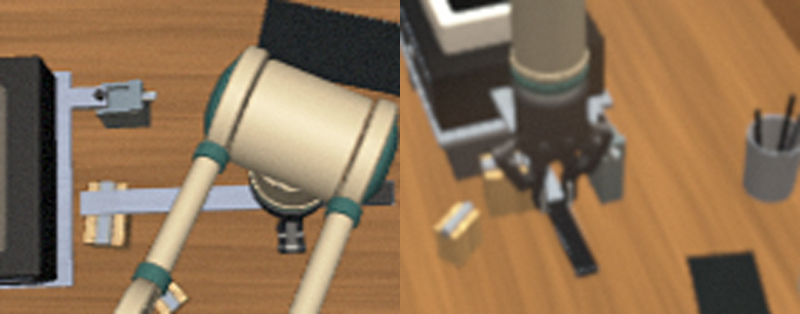

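The bar is held level. Its tip is over the fulcrum, square to the lip, at about (82,203) in the left panel.

```bash
python3 - <<'E'
from h import *
d=pickle.load(open("c2.pkl","rb"));c=d["top"]
f=lambda x,y,z:bp(c,170+x*.35-.4,150+y*.35-.4,z)
for P in[f(82,203,197),f(392,192,203)]:
    q=P[:2]-[462.8,132.2];print(P.round(1),"stand",(q@[-.0512,.9987]).round(1),(q@[-.9987,-.0512]).round(1))
E
python3 -m creep '[{"travel":[0,0,-0.12],"dr":[0,0,0]},{"travel":[0,0,-0.25],"dr":[0,0,0]},{"travel":[0,0,-0.38],"dr":[0,0,0]},{"travel":[0,0,-0.5],"dr":[0,0,0]},{"travel":[0,0,-0.6],"dr":[0,0,0]},{"travel":[0,0,-0.64],"dr":[0,0,0]},{"travel":[0,0,-0.64],"dr":[0,0,0]},{"travel":[0,0,-0.64],"dr":[0,0,0]}]'
python3 - <<'E'
from h import *
from cell import *
d={n:camera(n) for n in("wrist","top","side")};pickle.dump(d,open("c3.pkl","wb"));s=sense();print(s["tcp_pos"],s["contact_force"])
c=d["wrist"];print(c["xyz"],c["rotation"])
cv2.imwrite("pics/f.png",c["pixels"])
E
```

```text
[423.4 105.2 197. ] stand -25.0 40.7
[ 438.1 -209.7  203. ] stand -340.2 42.1
time_s: 8.13
tcp_pos: [434.8, -102.7, 108.2]
ee_rot: [180.0, 0.0, 92.8]
contact_force: [0.8, 0.3, -5.9]
width: 21.5
gripper_force: 79.5
[ 435.11695465 -102.65269071  109.07438414] [ 0.43762532  0.04109704 -5.58076433]
[430.71214694 -32.65237907 238.49444912] [ 1.63929617e+02 -3.81319557e-03  2.76514561e+00]
```

View pics/f.png

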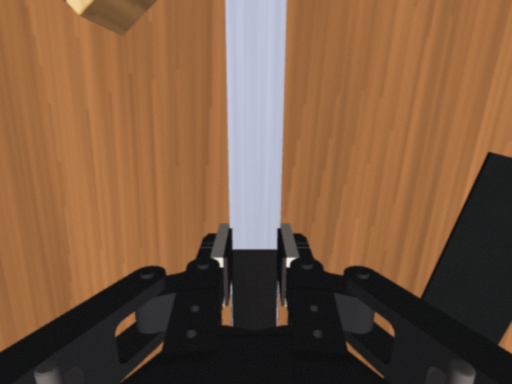

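```bash
python3 -m creep '[{"travel":[0,0,0],"dr":[-0.006,0,0]},{"travel":[0,0,-0.005],"dr":[-0.011,0,0]},{"travel":[0,0,-0.015],"dr":[-0.011,0,0]},{"travel":[0,0,-0.015],"dr":[-0.011,0,0]},{"travel":[0,0,-0.015],"dr":[-0.011,0,0]}]'
python3 -m creep '[{"travel":[0,0,-0.006],"dr":[0,0,0]},{"travel":[0,0,-0.013],"dr":[0,0,0]},{"travel":[0,0,-0.013],"dr":[0,0,0]},{"travel":[0,0,-0.013],"dr":[0,0,0]}]'
```

```text
time_s: 8.7
tcp_pos: [434.1, -101.9, 106.0]
ee_rot: [-179.9, 2.0, 92.8]
contact_force: [0.3, 0.2, -6.2]
width: 21.6
gripper_force: 79.6
time_s: 9.03
tcp_pos: [434.0, -102.2, 103.9]
ee_rot: [-179.9, 2.0, 92.8]
contact_force: [-0.4, 1.1, -4.0]
width: 21.5
gripper_force: 79.7
```

```bash
python3 -m creep '[{"travel":[-0.002,0.03,0],"dr":[0,0,0]},{"travel":[-0.003,0.07,0],"dr":[0,0,0]},{"travel":[-0.005,0.11,0],"dr":[0,0,0]},{"travel":[-0.008,0.15,-0.003],"dr":[0,0,0]},{"travel":[-0.01,0.19,-0.003],"dr":[0,0,0]},{"travel":[-0.012,0.23,-0.007],"dr":[0,0,0]},{"travel":[-0.014,0.265,-0.007],"dr":[0,0,0]},{"travel":[-0.014,0.265,-0.007],"dr":[0,0,0]},{"travel":[-0.014,0.265,-0.007],"dr":[0,0,0]}]'
python3 - <<'E'
from h import *
from cell import *
d={n:camera(n) for n in("top","side")};pickle.dump(d,open("c4.pkl","wb"));s=sense();print(s["tcp_pos"],s["contact_force"])
a=cv2.resize(d["top"]["pixels"][160:250,170:290],(800,600),interpolation=2);cv2.imwrite("pics/g.png",a)
E
```

```text
time_s: 9.78
tcp_pos: [431.7, -61.7, 102.8]
ee_rot: [-179.9, 2.0, 92.9]
contact_force: [-0.3, -0.3, -4.6]
width: 21.7
gripper_force: 79.7
[431.7735367  -62.24058476 102.80427242] [-0.06498655  0.55008952 -4.90533369]
```

View pics/g.png

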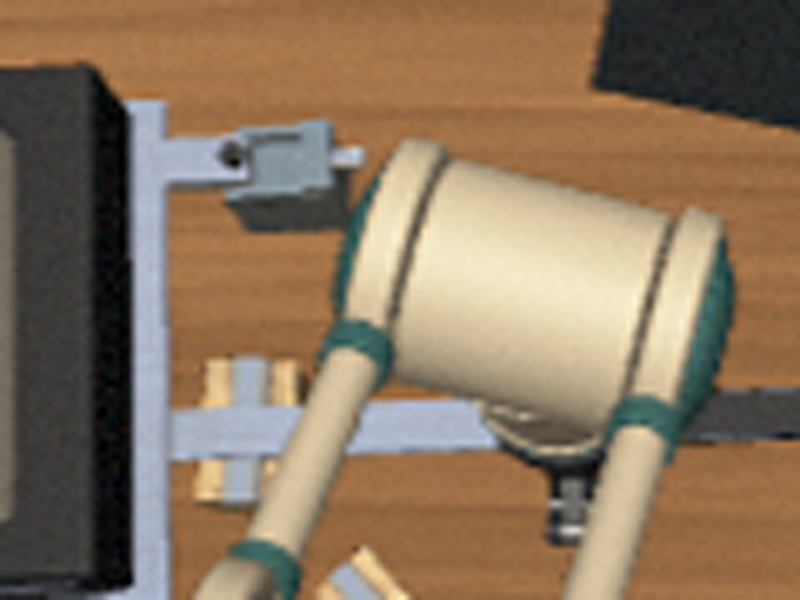

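The bar is over the fulcrum and under the lip; the lip edge at u≈168 covers its tip. I'll creep it in from here.

```bash
python3 -m creep '[{"travel":[0,0.012,0],"dr":[0,0,0]},{"travel":[-0.001,0.024,0],"dr":[0,0,0]},{"travel":[-0.002,0.036,0],"dr":[0,0,0]},{"travel":[-0.002,0.046,0],"dr":[0,0,0]},{"travel":[-0.003,0.052,0],"dr":[0,0,0]},{"travel":[-0.003,0.057,0],"dr":[0,0,0]},{"travel":[-0.003,0.062,0],"dr":[0,0,0]},{"travel":[-0.003,0.062,0],"dr":[0,0,0]}]'
python3 -m creep '[{"travel":[0,0.003,0],"dr":[0,0,0]},{"travel":[0,0.006,0],"dr":[0,0,0]},{"travel":[0,0.006,0],"dr":[0,0,0]},{"travel":[0,0.01,0],"dr":[0,0,0]},{"travel":[0,0.01,0],"dr":[0,0,0]}]'
```

```text
time_s: 10.55
tcp_pos: [431.4, -52.9, 102.8]
ee_rot: [-179.9, 2.0, 92.8]
contact_force: [-0.5, -0.5, -4.1]
width: 21.3
gripper_force: 79.7
time_s: 10.97
tcp_pos: [431.4, -51.5, 102.8]
ee_rot: [-179.9, 2.0, 92.8]
contact_force: [0.7, 0.3, -4.8]
width: 21.7
gripper_force: 79.7
```

```bash
for i in 1 ; do python3 -m creep '[{"travel":[0,0.003,0],"dr":[0,0,0]},{"travel":[0,0.006,0],"dr":[0,0,0]},{"travel":[0,0.009,0],"dr":[0,0,0]},{"travel":[0,0.009,0],"dr":[0,0,0]}]' | grep -E "tcp|contact"; done
python3 -m creep '[{"travel":[0,0.003,0],"dr":[0,0,0]},{"travel":[0,0.006,0],"dr":[0,0,0]},{"travel":[0,0.006,0],"dr":[0,0,0]}]' | grep -E "tcp|contact"
```

```text
tcp_pos: [431.4, -50.1, 102.8]
contact_force: [0.3, -1.4, -4.0]
tcp_pos: [431.4, -49.3, 102.8]
contact_force: [-0.6, -0.4, -3.7]
```

```bash
python3 -m creep '[{"travel":[0,0.003,0],"dr":[0,0,0]},{"travel":[0,0.006,0],"dr":[0,0,0]},{"travel":[0,0.009,0],"dr":[0,0,0]},{"travel":[0,0.009,0],"dr":[0,0,0]}]' | grep -E "tcp|contact"
python3 -m creep '[{"travel":[0,0.003,0],"dr":[0,0,0]},{"travel":[0,0.006,0],"dr":[0,0,0]},{"travel":[0,0.006,0],"dr":[0,0,0]}]' | grep -E "tcp|contact"
```

```text
tcp_pos: [431.4, -47.9, 102.8]
contact_force: [-0.1, 0.2, -4.7]
tcp_pos: [431.4, -47.0, 102.8]
contact_force: [0.6, -0.4, -4.9]
```

```bash
python3 -m creep '[{"travel":[0,0.003,0],"dr":[0,0,0]},{"travel":[0,0.006,0],"dr":[0,0,0]},{"travel":[0,0.009,0],"dr":[0,0,0]},{"travel":[0,0.009,0],"dr":[0,0,0]}]' | grep -E "tcp|contact"
python3 -m creep '[{"travel":[0,0.003,0],"dr":[0,0,0]},{"travel":[0,0.006,0],"dr":[0,0,0]},{"travel":[0,0.006,0],"dr":[0,0,0]}]' | grep -E "tcp|contact"
```

```text
tcp_pos: [431.7, -46.4, 103.0]
contact_force: [0.1, -4.6, -6.0]
tcp_pos: [432.0, -46.3, 103.1]
contact_force: [-0.7, -7.1, -5.3]
```

The bar is butted against the riser at 7 N. I'll back off 1.5 mm and pivot the bar about the crest by 6° to take up the slack.

```bash
python3 -m creep '[{"travel":[0,-0.01,0],"dr":[0,0,0]},{"travel":[0,-0.012,-0.017],"dr":[0.0055,0,0]},{"travel":[0,-0.014,-0.034],"dr":[0.011,0.0005,0]},{"travel":[0,-0.017,-0.051],"dr":[0.0165,0.0008,0]},{"travel":[0,-0.019,-0.068],"dr":[0.022,0.001,0]},{"travel":[0,-0.021,-0.085],"dr":[0.0275,0.0014,0]},{"travel":[0,-0.023,-0.102],"dr":[0.033,0.0017,0]},{"travel":[0,-0.023,-0.102],"dr":[0.033,0.0017,0]},{"travel":[0,-0.023,-0.102],"dr":[0.033,0.0017,0]}]'
```

```text
time_s: 13.47
tcp_pos: [431.3, -47.9, 87.4]
ee_rot: [-179.9, -4.0, 92.7]
contact_force: [-0.4, 1.1, -4.1]
width: 21.8
gripper_force: 79.7
```

```bash
python3 -m creep '[{"travel":[0,-0.001,-0.017],"dr":[0.0055,0.0003,0]},{"travel":[0,-0.002,-0.034],"dr":[0.011,0.0005,0]},{"travel":[0,-0.002,-0.051],"dr":[0.0165,0.0008,0]},{"travel":[0,-0.003,-0.068],"dr":[0.022,0.001,0]},{"travel":[0,-0.003,-0.068],"dr":[0.022,0.001,0]},{"travel":[0,-0.003,-0.068],"dr":[0.022,0.001,0]}]'
python3 -m creep '[{"travel":[0,0.001,-0.017],"dr":[0.0055,0.0003,0]},{"travel":[0,0.001,-0.034],"dr":[0.011,0.0005,0]},{"travel":[0,0.002,-0.034],"dr":[0.011,0.0005,0]},{"travel":[0,0.002,-0.034],"dr":[0.011,0.0005,0]}]'
```

```text
time_s: 13.97
tcp_pos: [431.7, -47.3, 78.6]
ee_rot: [-180.0, -8.1, 92.8]
contact_force: [-1.8, 5.0, 5.7]
width: 21.7
gripper_force: 81.0
time_s: 14.3
tcp_pos: [432.0, -46.9, 74.3]
ee_rot: [180.0, -10.1, 92.8]
contact_force: [-2.2, 3.9, 13.2]
width: 21.3
gripper_force: 81.7
```

```bash
python3 -m creep '[{"travel":[0,0.001,-0.017],"dr":[0.0055,0.0003,0]},{"travel":[0,0.001,-0.034],"dr":[0.011,0.0005,0]},{"travel":[0,0.002,-0.051],"dr":[0.0165,0.0008,0]},{"travel":[0,0.002,-0.051],"dr":[0.0165,0.0008,0]},{"travel":[0,0.002,-0.051],"dr":[0.0165,0.0008,0]}]'
python3 - <<'E'
from h import *
from cell import *
o=pickle.load(open("c4.pkl","rb"))
d={n:camera(n) for n in("top","side")};pickle.dump(d,open("c5.pkl","wb"))
f=lambda i:cv2.resize(i[130:205,195:295],(400,300),interpolation=2)
g=lambda i:cv2.resize(i[160:235,180:280],(400,300),interpolation=2)
cv2.imwrite("pics/i.png",np.vstack([np.hstack([f(o["side"]["pixels"]),f(d["side"]["pixels"])]),np.hstack([g(o["top"]["pixels"]),g(d["top"]["pixels"])])]))
E
```

```text
time_s: 14.72
tcp_pos: [432.1, -46.3, 67.0]
ee_rot: [180.0, -13.1, 92.8]
contact_force: [-1.9, 4.9, 14.8]
width: 21.3
gripper_force: 82.0
```

View pics/i.png

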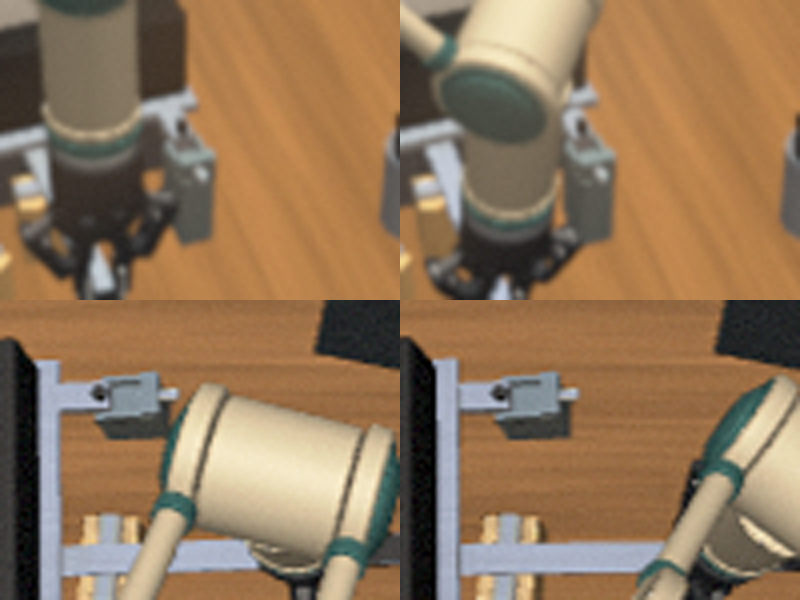

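The lip is partly up (side view, its end went from 103 to 98). The prop knob is still at (97,393), so the prop isn't in yet. I'll track the knob numerically.

```bash
cat > k.py <<'E'
from h import *
from cell import *
c=camera("top")["pixels"];r=c[179:189,188:215].astype(int).sum(2)
j=np.argwhere(r<170);s=sense();print("knob u,v",(j.mean(0)[::-1]+[188,179]).round(1) if len(j) else None,len(j),"t",s["time_s"],"F",s["contact_force"].round(1),"z",s["tcp_pos"].round(1))
E
python3 -c "
from h import *
for f in('c4.pkl','c5.pkl'):
    r=pickle.load(open(f,'rb'))['top']['pixels'][179:189,188:215].astype(int).sum(2);j=np.argwhere(r<170);print(j.mean(0)[::-1]+[188,179],len(j))"
python3 -m creep '[{"travel":[0,0.001,-0.017],"dr":[0.0055,0.0003,0]},{"travel":[0,0.002,-0.034],"dr":[0.011,0.0005,0]},{"travel":[0,0.002,-0.034],"dr":[0.011,0.0005,0]},{"travel":[0,0.002,-0.034],"dr":[0.011,0.0005,0]}]' >/dev/null
python3 k.py
```

```text
[191.76923077 183.53846154] 13
[192.64285714 183.42857143] 14
knob u,v [190.8 183.6] 12 t 15.2 F [-2.4  4.8 15.5] z [432.1 -46.   62. ]
```

```bash
sed -i 's/188:215/195:215/;s/\[188,179\]/[195,179]/;s/<170/<250/' k.py
python3 -m creep '[{"travel":[0,0.001,-0.017],"dr":[0.0055,0.0003,0]},{"travel":[0,0.001,-0.017],"dr":[0.0055,0.0003,0]},{"travel":[0,0.001,-0.017],"dr":[0.0055,0.0003,0]}]' >/dev/null
python3 k.py
python3 -m creep '[{"travel":[0,0.001,-0.008],"dr":[0.0028,0.0001,0]},{"travel":[0,0.001,-0.017],"dr":[0.0055,0.0003,0]},{"travel":[0,0.001,-0.017],"dr":[0.0055,0.0003,0]},{"travel":[0,0.001,-0.017],"dr":[0.0055,0.0003,0]}]' >/dev/null
python3 k.py
```

```text
knob u,v [203.4 183.4] 10 t 15.5 F [-2.1  4.9 15.8] z [432.2 -45.6  59.5]
knob u,v [199.  183.9] 11 t 15.8833 F [-1.5  5.3 15.6] z [432.1 -45.   57.1]
```

The knob has gone from u=203.4 to 199.0, so the prop is about 14 mm in. I'll raise a touch more and confirm.

```bash
python3 -m creep '[{"travel":[0,0,-0.006],"dr":[0.002,0,0]},{"travel":[0,0.001,-0.009],"dr":[0.003,0,0]},{"travel":[0,0.001,-0.009],"dr":[0.003,0,0]},{"travel":[0,0.001,-0.009],"dr":[0.003,0,0]}]' >/dev/null
python3 k.py
```

```text
knob u,v [199.  183.9] 11 t 16.2667 F [-2.3  6.1 17.2] z [432.1 -44.7  56. ]
```

```bash
python3 -m creep '[{"travel":[0,0,0.009],"dr":[-0.003,0,0]},{"travel":[0,0,0.017],"dr":[-0.0055,-0.0003,0]},{"travel":[0,-0.001,0.026],"dr":[-0.0083,-0.0004,0]},{"travel":[0,-0.001,0.034],"dr":[-0.011,-0.0005,0]},{"travel":[0,-0.001,0.043],"dr":[-0.0138,-0.0007,0]},{"travel":[0,-0.002,0.051],"dr":[-0.0165,-0.0008,0]},{"travel":[0,-0.002,0.051],"dr":[-0.0165,-0.0008,0]}]' >/dev/null
python3 k.py
python3 -m creep '[{"travel":[0,-0.001,0.017],"dr":[-0.0055,-0.0003,0]},{"travel":[0,-0.001,0.034],"dr":[-0.011,-0.0005,0]},{"travel":[0,-0.001,0.051],"dr":[-0.0165,-0.0008,0]},{"travel":[0,-0.002,0.068],"dr":[-0.022,-0.001,0]},{"travel":[0,-0.002,0.085],"dr":[-0.0275,-0.0014,0]},{"travel":[0,-0.002,0.085],"dr":[-0.0275,-0.0014,0]}]'
python3 k.py
```

```text
knob u,v [199.  183.9] 11 t 16.9 F [-0.1  0.5 -3.8] z [431.7 -47.9  60.7]
time_s: 17.4
tcp_pos: [431.6, -47.5, 74.1]
ee_rot: [180.0, -9.4, 92.9]
contact_force: [-0.1, -1.1, -4.2]
width: 21.4
gripper_force: 79.7
knob u,v [199.  183.9] 11 t 17.45 F [ 0.8 -0.4 -5.4] z [431.6 -47.5  73.9]
```

```bash
python3 -m creep '[{"travel":[0,0,0.03],"dr":[-0.008,-0.0004,0]},{"travel":[0,0,0.06],"dr":[-0.016,-0.0008,0]},{"travel":[0,0,0.09],"dr":[-0.024,-0.001,0]},{"travel":[0,0,0.12],"dr":[-0.032,-0.0015,0]},{"travel":[0,0,0.145],"dr":[-0.041,-0.002,0]},{"travel":[0,0,0.145],"dr":[-0.041,-0.002,0]}]' | grep -E "tcp|ee|cont"
python3 -m creep '[{"travel":[0.003,-0.06,0],"dr":[0,0,0]},{"travel":[0.007,-0.14,0],"dr":[0,0,0]},{"travel":[0.012,-0.24,0],"dr":[0,0,0]},{"travel":[0.017,-0.34,0],"dr":[0,0,0]},{"travel":[0.022,-0.44,0],"dr":[0,0,0]},{"travel":[0.027,-0.54,0],"dr":[0,0,0]},{"travel":[0.03,-0.6,0],"dr":[0,0,0]},{"travel":[0.03,-0.6,0],"dr":[0,0,0]}]' | grep -E "time|tcp|ee|cont"
python3 k.py
```

```text
tcp_pos: [431.1, -47.2, 95.5]
ee_rot: [-179.9, -2.1, 92.9]
contact_force: [1.1, 0.1, -6.0]
time_s: 18.62
tcp_pos: [436.4, -140.4, 94.8]
ee_rot: [-180.0, -2.0, 92.7]
contact_force: [-0.3, -0.4, -5.8]
knob u,v [199.  183.9] 11 t 18.6667 F [-0.8 -0.1 -5.4] z [ 435.8 -139.    94.8]
```

```bash
python3 -m creep '[{"travel":[0,-0.02,0.15],"dr":[0,0,0]},{"travel":[0,-0.02,0.3],"dr":[-0.005,0,0]},{"travel":[0,-0.02,0.45],"dr":[-0.011,0,0]},{"travel":[0,-0.02,0.6],"dr":[-0.011,0,0]},{"travel":[0,-0.02,0.72],"dr":[-0.011,0,0]},{"travel":[0,-0.02,0.75],"dr":[-0.011,0,0]},{"travel":[0,-0.02,0.75],"dr":[-0.011,0,0]}]' | grep -E "tcp|ee|cont"
python3 -m creep '[{"travel":[0.08,-0.05,0],"dr":[0,0,-0.004]},{"travel":[0.18,-0.12,0],"dr":[0,0,-0.009]},{"travel":[0.3,-0.2,0],"dr":[0,0,-0.016]},{"travel":[0.42,-0.29,0],"dr":[0,0,-0.022]},{"travel":[0.54,-0.37,0],"dr":[0,0,-0.029]},{"travel":[0.62,-0.43,0],"dr":[0,0,-0.035]}]' | grep -E "tcp|ee|cont"
python3 -m creep '[{"travel":[0.12,-0.08,0],"dr":[0,0,-0.007]},{"travel":[0.24,-0.16,0],"dr":[0,0,-0.014]},{"travel":[0.36,-0.24,0],"dr":[0,0,-0.02]},{"travel":[0.48,-0.32,0],"dr":[0,0,-0.027]},{"travel":[0.57,-0.39,0],"dr":[0,0,-0.032]},{"travel":[0.62,-0.43,0],"dr":[0,0,-0.035]},{"travel":[0.62,-0.43,0],"dr":[0,0,-0.035]},{"travel":[0.62,-0.43,0],"dr":[0,0,-0.035]}]'
```

```text
tcp_pos: [436.3, -140.5, 208.6]
ee_rot: [-180.0, -0.1, 92.9]
contact_force: [-0.4, -0.4, -5.9]
tcp_pos: [529.7, -205.8, 205.1]
ee_rot: [-179.7, -0.2, 86.5]
contact_force: [0.4, -0.6, -5.0]
time_s: 20.42
tcp_pos: [620.7, -269.1, 205.5]
ee_rot: [-179.6, -0.2, 80.2]
contact_force: [-0.3, 0.5, -5.4]
width: 21.5
gripper_force: 80.0
```

```bash
python3 -m creep '[{"travel":[0,0,-0.12],"dr":[0,0,0]},{"travel":[0,0,-0.3],"dr":[0,0,0]},{"travel":[0,0,-0.48],"dr":[0,0,0]},{"travel":[0,0,-0.66],"dr":[0,0,0]},{"travel":[0,0,-0.82],"dr":[0,0,0]},{"travel":[0,0,-0.94],"dr":[0,0,0]},{"travel":[0,0,-1],"dr":[0,0,0]},{"travel":[0,0,-1],"dr":[0,0,0]},{"travel":[0,0,-1],"dr":[0,0,0]}]' | grep -E "tcp|ee|cont"
python3 -m creep '[{"travel":[0,0,-0.06],"dr":[0,0,0]},{"travel":[0,0,-0.12],"dr":[0,0,0]},{"travel":[0,0,-0.17],"dr":[0,0,0]},{"travel":[0,0,-0.2],"dr":[0,0,0]},{"travel":[0,0,-0.22],"dr":[0,0,0]},{"travel":[0,0,-0.23],"dr":[0,0,0]},{"travel":[0,0,-0.23],"dr":[0,0,0]}]' | grep -E "tcp|ee|cont"
```

```text
tcp_pos: [621.5, -269.5, 58.0]
ee_rot: [-179.8, -0.1, 80.2]
contact_force: [0.4, 1.3, -6.1]
tcp_pos: [621.8, -269.9, 22.7]
ee_rot: [-179.8, -0.1, 80.2]
contact_force: [-0.1, 0.1, -6.1]
```

```bash
python3 -m creep '[{"travel":[0,0,-0.01],"dr":[0,0,0]},{"travel":[0,0,-0.02],"dr":[0,0,0]},{"travel":[0,0,-0.03],"dr":[0,0,0]},{"travel":[0,0,-0.03],"dr":[0,0,0]}]' | grep -E "tcp|ee|cont"
python3 -m creep '[{"travel":[0,0,-0.007],"dr":[0,0,0]},{"travel":[0,0,-0.014],"dr":[0,0,0]},{"travel":[0,0,-0.014],"dr":[0,0,0]}]' | grep -E "tcp|ee|cont"
```

```text
tcp_pos: [621.8, -269.9, 18.5]
ee_rot: [-179.8, -0.1, 80.2]
contact_force: [1.2, -0.3, -5.1]
tcp_pos: [622.0, -270.0, 16.5]
ee_rot: [-179.9, -0.1, 80.2]
contact_force: [0.2, 0.1, -6.7]
```

Another 1.5 mm down, then open and retreat.

```bash
python3 -m creep '[{"travel":[0,0,-0.005],"dr":[0,0,0]},{"travel":[0,0,-0.01],"dr":[0,0,0]},{"travel":[0,0,-0.01],"dr":[0,0,0]}]' | grep -E "tcp|ee|cont"
python3 -m creep '[{"travel":[0,0,0],"dr":[0,0,0]},{"travel":[0,0,0],"dr":[0,0,0]},{"travel":[0,0,0],"dr":[0,0,0]},{"travel":[0,0,0],"dr":[0,0,0]},{"travel":[0,0,0],"dr":[0,0,0]},{"travel":[0,0,0],"dr":[0,0,0]}]' 1 | grep -E "tcp|cont|wid"
python3 -m creep '[{"travel":[0,0,0.1],"dr":[0,0,0]},{"travel":[0,0,0.3],"dr":[0,0,0]},{"travel":[0,0,0.55],"dr":[0,0,0]},{"travel":[0,0,0.8],"dr":[0,0,0]},{"travel":[0,0,1],"dr":[0,0,0]},{"travel":[0,0,1],"dr":[0,0,0]},{"travel":[0,0,1],"dr":[0,0,0]}]'
python3 - <<'E'
from h import *
from cell import *
w=camera("wrist")["pixels"];t=camera("top")["pixels"];s=camera("side")["pixels"]
cv2.imwrite("pics/j.png",np.vstack([np.hstack([cv2.resize(t[90:290,90:370],(400,286)),cv2.resize(s[60:310,130:400],(400,286))]),np.hstack([cv2.resize(w,(400,300)),cv2.resize(t[160:235,180:280],(400,300),interpolation=2)])]))
E
```

```text
tcp_pos: [622.1, -270.0, 15.5]
ee_rot: [-179.9, -0.1, 80.2]
contact_force: [0.0, 0.3, -2.9]
tcp_pos: [622.1, -270.1, 15.4]
contact_force: [-0.0, 0.7, -0.2]
width: 85.3
time_s: 23.67
tcp_pos: [623.1, -270.6, 167.9]
ee_rot: [179.9, 0.0, 80.2]
contact_force: [-0.9, 0.1, -1.0]
width: 85.4
gripper_force: 0.0
```

View pics/j.png

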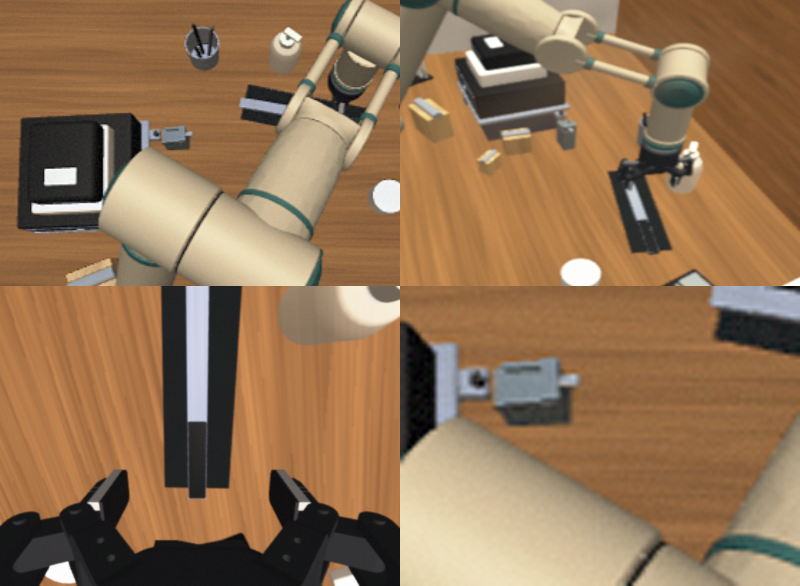

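The bar lies flat and central on the mat (wrist panel, bar at u≈198 within the mat's 165–238). The prop is in under the lip and the till is resting on it.

```bash
python3 -c "
from cell import *
print(finish_job())"
```

```text
the job is handed in; nothing more can be done
None
```

The job is handed in after about 24 s of robot time: the last pictures show the till resting on the spring prop and the pry bar flat on the mat, and the gripper is clear of everything. The hand-in returned no verdict.

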